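# Put back the chip drawer and open the hopper gate

### The arm

A 7-joint arm with a two-finger parallel gripper is mounted at the origin on the work surface. World frame = base frame: x ahead of the robot, y to its left, z up, the work surface at z = 0. Lengths are in m, angles in rad, forces in N, time in s.
With the tool pointing down it reaches from about 0.4 to 0.85 m from the base axis. Payload 10.4 kg.
Tool frame: the origin (TCP) lies at the very end of the fingers, on their centre line; the grasp point (between the pads) lies 19 mm behind it (manip.tcp_to_grasp is the z of the grasp point in the tool frame, in m); z points along the fingers, y is the direction in which the jaws open and shut (so a half turn about z gives the same grasp; the last joint's range is limited). The gripper opens to 85 mm and grips with 20 to 120 N. Pads are 22 mm wide; open, the fingers measure 114 mm over their backs; the gripper's body (76 mm by 85 mm) begins 54 mm behind the grasp point. The pads swing forward as they close: fully open they stand 13 mm farther back than shut.
Start: joints at [-1.127, 0.332, -0.065, 1.46, 0.022, 1.35, -0.088], TCP at [0.281, 0.558, 0.231] pointing down, gripper open.
Joint ranges: [-2.6, 2.6], [-0.5, 2.12], [-1.47, 1.34], [0.16, 2.42], [-1.27, 4.41], [0.06, 2.06], [-2.6, 2.6]. Speed limits (rad/s): [2.22, 2.22, 2.79, 2.79, 3.14, 3.14, 3.14].

### API

Orientations are given as a unit quaternion [x, y, z, w].
In Python, from workcell import manip, optics gives the robot as it stands. The module is installed in compiled form; this text tells all that it offers.
- The arm moves only by the tool arm_command, never from a script. Its argument "targets" is a list of rows, each a list of 7 numbers: the shift along the world's x, y, z scaled (see below), then the turn, a rotation vector about the world's x, y, z scaled (see below), then the opening, from 0 (shut) to 1 (fully open). A call has 1 to 8 rows; each row is the pose to reach, as a shift and turn from the pose measured when the call began; what a row does not reach only later rows make up. The controller multiplies each number of a shift by 0.5 m and each number of a turn by 120 degrees. A row lasts 1/12 s, in which the tool goes at most 41.7 mm and 7.16 degrees, less where a joint would pass 70% of its speed; a pose out of reach is approached as far as the arm can. A call with a number of a shift or a turn outside -1 to 1 is refused whole. A call with a gripper value outside its range is refused whole. The fingers move at their own pace and stop on an object; "grip_force" is the grip in N (left out, the last holds). Time passes only in rows, so rows that repeat a pose let the fingers close. It gives the time, the measured TCP pose, the force and the opening at its end, in the units of the state.
- manip.get_obs(): the state, without advancing time (a new reading comes with each control period).
- optics.camera(name): name is "scene" or "top" or "wrist"; returns a dict with "color" (480x640x3 uint8, red, green, blue), "vertical_fov" (degrees; the focal length in pixels is half the picture's height over the tangent of half this angle, whatever the lens; pixels are square), "cx", "cy" (the principal point, pixels), "world_from_camera" (4x4, takes a point from camera to world coordinates); the wrist camera has in their place "hand_eye" (4x4, takes a point from camera to tool coordinates, whose origin is the TCP and whose axes are the flange's). Camera axes: x right, y up, looking along -z (the intrinsics and any distortion apply to the point x, -y, -z); pixel columns grow to the right and rows downward; lengths in m; the calibration is good to about 2 mm. A picture is of the moment at which its call begins: read the wrist's pose just before it. There is no depth.
- manip.hand_in(): hands the job in, once; it reports no verdict.
The state is a dict: "clock": time; "joint_pos": joint angles; "joint_velocities": joint speeds; "tau": joint torques, N m; "position": TCP position; "ee_rot": TCP orientation; "ft_force": force on the tool from outside, world axes, zero at the start; "torque": the same for the moment, N m; "grip_width": opening from 0.0 (shut) to 1.0 (fully open).
Only numpy, scipy, OpenCV 4.12 (cv2) and the standard library are available. Lean on these libraries where they do the work, as an engineer would, in place of code of your own. Each camera call takes 0.05 s, during which the arm holds its last target.

### The job

The chip drawer of the bench separator has been emptied. Push it back into its bay under the hopper, plain end first, until the snap hook on the leg snaps shut over the drawer's eye; only then draw the hopper's slide gate out until it hits its end stop, so that chips can fall into the drawer again. Leave the other things on the bench where they are.

Things in the scene. Friction and masses are not known exactly. Their poses are not given: they have to be found in the camera images.
- station: Bench chip separator, fixed to the table: sheet-metal hopper (x 200 by y 142 mm, 204 to 251 mm up, pipe stubs to 277 mm up and to x = 140) on four 16 mm legs at x +-88, y +-48, over a drawer bay; chute's underside 98 mm up. Origin on the table under the chute's centre. The drawer enters the bay along +y from the -y side; the slide gate draws out along +y at the other side.
- bay_home (a point): Station (0, 0, 45) mm, station's axes: drawer_center is here, with the same yaw, when the drawer is fully home against the back stops at its +y end.
- bay_mouth (a point): On the table at station (0, -126, 0) mm: where the flared lead-ins of the bay's two steel guide rails begin, x +-79 apart. They narrow to y = -85; from there the rails' inner faces are at x = +-62.5 mm (2.5 mm clear each side of the drawer). Rails 18 mm high.
- hook_seat (a point): Where the upright bar of the drawer's eye sits when home: station (91.5, -72, 60) mm, inside the steel snap hook (45 x 32 mm, level, 7 mm rod, arms at station x = 79 and 104) that is welded to the +x, -y leg. Its mouth, 34 mm before this point, faces station -y, closed by the sprung keeper.
- keeper (a joint): Sprung keeper (24 mm rod) across the snap hook's mouth, rad: 0 shut, about 1.2 when pushed aside by the eye. Hinged on the outer arm, swings only inwards (to +y). Opening it takes about 3 to 6 N on the eye; it springs back to 0 once the eye has passed, with the drawer about 6 mm or less short of home.
- gate (a joint): How far the slide gate is drawn out, m: 0 shut, 0.090 hard against its end stops (shoulders of the plate against two blocks on the runners). Drags with about 4 N plus 8 N per m/s; stays where it is left.
- gate_grip (a point): Middle of the top bar of the gate's bow handle: round bar 10 mm thick, 60 mm long along station y, 170 mm above the table (50 mm above the gate plate), with a leg down to the plate at each end. At station (0, 150, 170) mm when shut; moves with the gate along station +y.
- drawer_center (a point): Centre of the loose chip drawer, half-way up (45 mm above its underside). Open plywood box, 120 mm (its x) x 160 mm (its y) x 90 mm high, walls 9 mm, 0.5 to 1 kg. Its leading end is +y, the bow pull is on its -y end, the eye on its +x wall. Axes are those of the drawer.
- drawer_pull (a point): Middle of the upright bar of the drawer's bow pull: a square bar 12 x 12 mm, reaching from 22 to 84 mm above the table, its axis 55 mm out from the drawer's -y end (drawer (0, -135, 58) mm), joined to the end by 12 mm wide arms at its top and bottom. Can be pinched from above across the drawer's x.
- drawer_eye (a point): Middle of the upright bar of the drawer's steel eye (staple): 8 mm bar, 36 mm tall, 31 mm out from the drawer's +x wall, at drawer (91.5, -72, 60) mm.
- chisel: Bystander: bench chisel lying on its side, about 255 mm long, round handle to its -x.
- tape: Bystander: tape measure, 75 x 42 x 66 mm block.
- mallet: Bystander: wooden mallet lying down, 75 x 125 x 60 mm head, 270 mm long.
- glue: Bystander: glue bottle, 64 mm diameter, 170 mm high, upright.
- offcut: Bystander: offcut of board, 150 x 70 x 19 mm.
- drawer: The chip drawer itself (see drawer_center): origin at the centre of its underside, same axes.

How it is judged:
On the way, in this order (a step that is already met when the one before it is completed fails the run):
1. the drawer is in its bay with its eye caught in the snap hook, keeper shut (y of drawer_center in the frame of station between -0.03 and 0.006 m and x of drawer_center in the frame of station between -0.008 and 0.008 m and angle between the y axis of drawer_center and the y axis of station, either way round below 0.08 rad and z of drawer_center in the frame of station below 0.052 m and value of joint keeper below 0.15 rad), for 0.2 s.
2. the slide gate is drawn out to its end stop (value of joint gate above 0.087 m), for 0.2 s.
At the end, for the whole second after the job is handed in: The drawer stands on the table in its bay with its eye behind the shut keeper (no more than 30 mm short of home, within 8 mm sideways and 0.08 rad, keeper within 0.15 rad of shut), and the slide gate is out within 3 mm of its 90 mm end stop; all at rest (all of step 1 and value of joint gate above 0.087 m and velocity of joint gate below 0.01 m/s and linear speed of drawer below 0.01 m/s); the robot touches nothing.
It fails at once if the gate was drawn out more than 25 mm while the drawer was not in its bay (value of joint gate above 0.025 m and y of drawer_center in the frame of station below -0.032 m).
It fails at once if another thing on the bench was moved more than 30 mm (distance of any of chisel, tape, mallet, glue, offcut from where it was at the start of the episode above 0.03 m).
It also fails if it takes over 70 s, if anything falls off the work surface, if the arm or the gripper's body presses on something with over 40 N, if the wrist force passes 120 N, or if a joint passes its speed limit or range.

## Working session

There is one attempt and no reset: what is moved stays moved. The work goes in short steps, Python scripts to look and compute and a tool call to move; the robot and the scene stay as the last step left them, time stands still between calls to the robot, and variables do not carry over. Pictures are saved under pics/ and viewed, and the job is handed in when it is done.

Besides the shell and the picture viewer there is one more tool, called after ">>>" as name(argument=value, ...), one argument or row to a line, values as JSON. arm_command: Moves the arm, as the interface text tells. Shifts and turns lie within -1 to 1; 1 stands for 0.5 m of shift or 120 degrees of turn. Its arguments: {"type":"object","properties":{"targets":{"type":"array","items":{"type":"array","items":{"type":"number"}}},"grip_force":{"type":"number"}},"required":["targets"]}

```bash
mkdir -p pics
python3 - <<'E'
from workcell import manip, optics
import cv2,numpy as np
o=manip.get_obs(); print({k:np.round(v,3) for k,v in o.items()}, manip.tcp_to_grasp)
for n in ("scene","top","wrist"):
    c=optics.camera(n); cv2.imwrite(f"pics/{n}0.png",c["color"][:,:,::-1])
    print(n,{k:(np.round(v,4).tolist() if k!="color" else 0) for k,v in c.items()})
E
```

```text
{'clock': np.float64(0.0), 'joint_pos': array([-1.127,  0.333, -0.065,  1.461,  0.022,  1.35 , -0.088]), 'joint_velocities': array([ 0.001,  0.   ,  0.   ,  0.   , -0.   , -0.   ,  0.001]), 'tau': array([ 1.0000e-03, -6.2546e+01,  5.0000e-02, -3.9160e+01,  1.6000e-02,
        1.0000e-02, -0.0000e+00]), 'position': array([0.281, 0.558, 0.231]), 'ee_rot': array([ 0.231,  0.973, -0.001, -0.   ]), 'ft_force': array([-0.17 ,  0.154,  0.058]), 'torque': array([0.049, 0.012, 0.019]), 'grip_width': np.float64(1.003)} -0.0187
scene {'color': 0, 'vertical_fov': 43.782, 'cx': 307.2009, 'cy': 229.4487, 'world_from_camera': [[0.2847, -0.9077, 0.3083, 0.953], [0.9586, 0.272, -0.0843, -0.0842], [-0.0073, 0.3196, 0.9475, 1.4704], [0.0, 0.0, 0.0, 1.0]]}
top {'color': 0, 'vertical_fov': 44.3488, 'cx': 319.525, 'cy': 238.1462, 'world_from_camera': [[0.0165, 0.9979, -0.0626, 0.4407], [-0.9999, 0.0163, -0.0036, 0.0278], [-0.0025, 0.0626, 0.998, 1.7642], [0.0, 0.0, 0.0, 1.0]]}
wrist {'color': 0, 'vertical_fov': 66.7789, 'cx': 319.8288, 'cy': 244.3264, 'hand_eye': [[-0.0005, 0.9548, 0.2972, 0.0756], [1.0, 0.0002, 0.0012, -0.0006], [0.0011, 0.2972, -0.9548, -0.1429], [0.0, 0.0, 0.0, 1.0]]}
```

View pics/scene0.png

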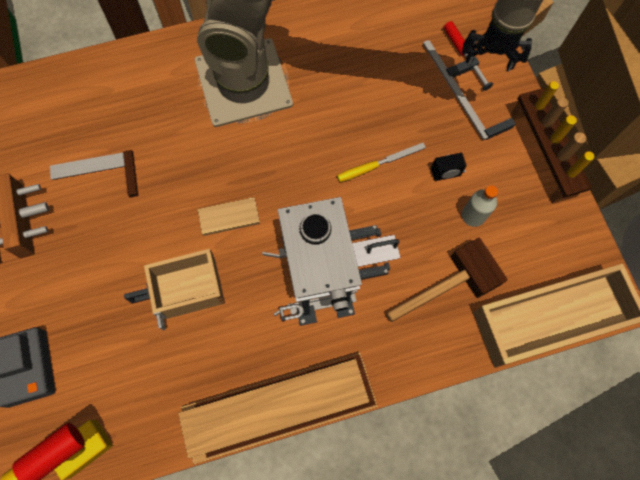

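View pics/top0.png

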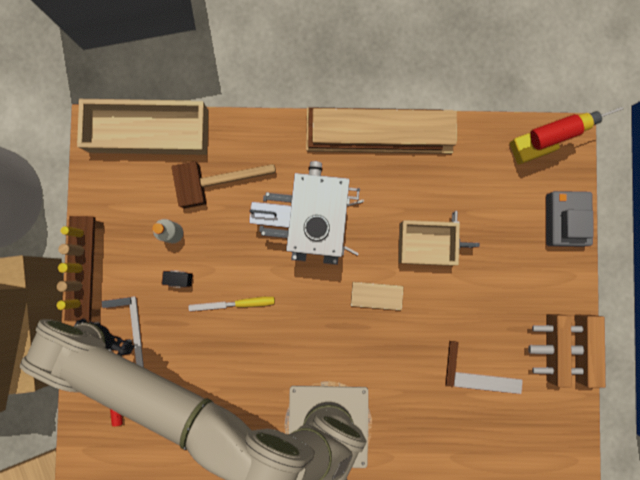

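View pics/wrist0.png

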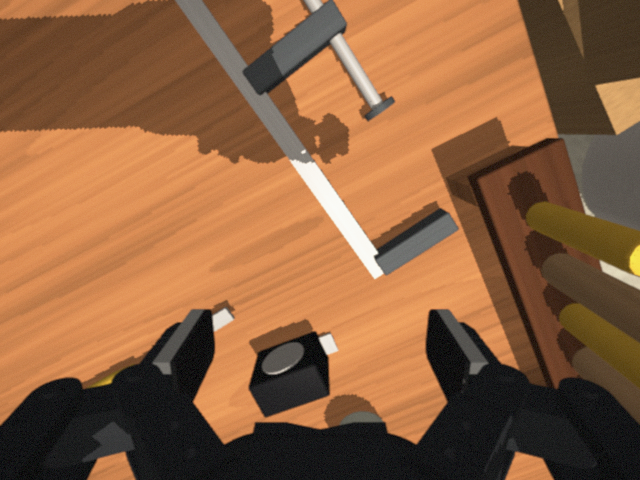

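```bash
cat > h.py <<'E'
from workcell import manip, optics
import cv2,numpy as np
from scipy.spatial.transform import Rotation as R
def shot(n,name=None):
    o=manip.get_obs(); c=optics.camera(n)
    if n=="wrist":
        T=np.eye(4);T[:3,:3]=R.from_quat(o["ee_rot"]).as_matrix();T[:3,3]=o["position"]
        c["W"]=T@c["hand_eye"]
    else: c["W"]=np.array(c["world_from_camera"])
    c["f"]=240/np.tan(np.radians(c["vertical_fov"]/2))
    if name: cv2.imwrite(f"pics/{name}.png",c["color"][:,:,::-1])
    return c
def ray(c,p,z):
    p=np.atleast_2d(np.array(p,float))
    d=np.c_[(p[:,0]-c["cx"])/c["f"],-(p[:,1]-c["cy"])/c["f"],-np.ones(len(p))]@c["W"][:3,:3].T
    o=c["W"][:3,3]
    return o+d*((z-o[2])/d[:,2])[:,None]
def proj(c,P):
    P=np.atleast_2d(np.array(P,float)); q=(P-c["W"][:3,3])@c["W"][:3,:3]
    return np.c_[c["cx"]+c["f"]*q[:,0]/-q[:,2], c["cy"]-c["f"]*q[:,1]/-q[:,2]]
E
python3 - <<'E'
from h import *
for n,b in(("top",(220,140,500,290)),("scene",(110,170,420,340))):
    c=shot(n); im=c["color"][:,:,::-1]
    x0,y0,x1,y1=b
    cv2.imwrite(f"pics/{n}_z.png",cv2.resize(im[y0:y1,x0:x1],None,fx=2.5,fy=2.5,interpolation=cv2.INTER_CUBIC))
c=shot("top"); hsv=cv2.cvtColor(c["color"],cv2.COLOR_RGB2HSV)
for nm,(u,v) in dict(hop=(305,190),draw=(430,228),rim=(403,240),wood=(380,180)).items(): print(nm,hsv[v,u])
E
```

```text
hop [ 45   8 204]
draw [ 17 107 129]
rim [ 19  91 198]
wood [ 14 153 177]
```

View pics/top_z.png

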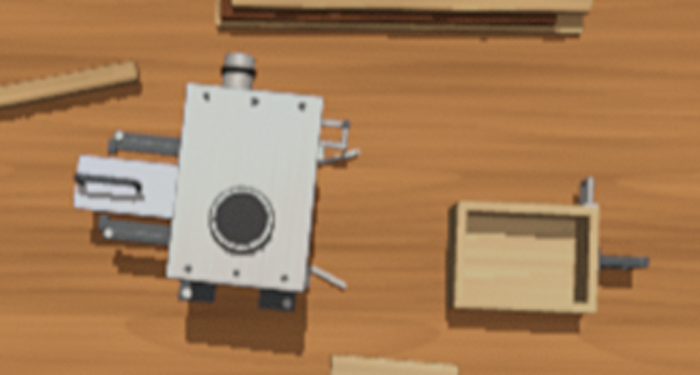

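View pics/scene_z.png

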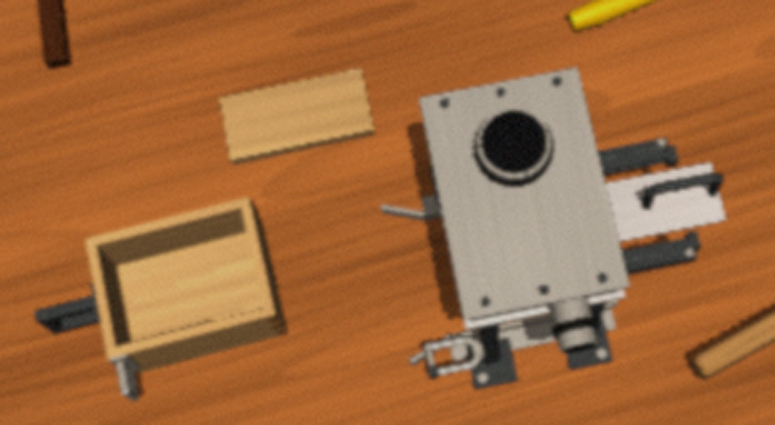

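```bash
cat > m.py <<'E'
from h import *
def rects(c,z,mask,minA=800):
    k=np.ones((3,3),np.uint8)
    cs,_=cv2.findContours(cv2.morphologyEx(mask,cv2.MORPH_OPEN,np.ones((9,9),np.uint8)),cv2.RETR_EXTERNAL,cv2.CHAIN_APPROX_NONE)
    for q in cs:
        if cv2.contourArea(q)<minA: continue
        w=ray(c,q[:,0,:],z)[:,:2]
        r=cv2.minAreaRect((w*1000).astype(np.float32))
        print(z,np.round(r[0],1),np.round(r[1],1),round(r[2],2),"px",q[:,0].mean(0).round())
E
python3 - <<'E'
from m import *
for n,bh,bd in(("top",(270,160,365,270),(395,210,465,270)),("scene",(265,190,370,310),(140,245,230,320))):
    c=shot(n);hsv=cv2.cvtColor(c["color"],cv2.COLOR_RGB2HSV)
    H,S,V=cv2.split(hsv)
    def box(m,b):
        o=np.zeros_like(m);o[b[1]:b[3],b[0]:b[2]]=m[b[1]:b[3],b[0]:b[2]];return o
    mh=((S<45)&(V>120)).astype(np.uint8)*255
    print(n,"hopper");rects(c,.251,box(mh,bh))
    print("samples",hsv[240,300],hsv[300,180],hsv[280,190])
    md=((S<130)&(S>60)).astype(np.uint8)*255
    print("drawer");
    cv2.imwrite(f"pics/md_{n}.png",box(md,bd)); rects(c,.09,box(md,bd))
E
```

```text
top hopper
0.251 [605.3  57. ] [182.1 216.9] 84.61 px [314. 217.]
samples [ 26   9 201] [ 15 152 173] [135 170   3]
drawer
0.09 [ 538.6 -278.1] [171.5 124.9] 88.63 px [429. 243.]
scene hopper
0.251 [608.7  51.5] [171.2 215.3] 85.39 px [321. 247.]
samples [ 18  40 174] [ 17 135 198] [ 18 131 209]
drawer
```

Run:
```python
from h import *
def show(c,z,pts,b,lab):
    p=np.array(pts)/2.5+np.array(b)
    w=ray(c,p-0.3,z)[:,:2]*1000
    print(lab,w.round(1).tolist(),"c",w.mean(0).round(1))
    for i in range(4):
        d=w[(i+1)%4]-w[i]; print("  ",np.linalg.norm(d).round(1),np.degrees(np.arctan2(d[1],d[0])).round(2))
t=shot("top");s=shot("scene")
show(t,.251,[(188,84),(323,97),(305,291),(168,277)],(220,140),"hop top")
show(s,.251,[(421,98),(577,69),(626,288),(467,318)],(110,170),"hop sc")
show(t,.09,[(455,203),(598,207),(596,312),(452,307)],(220,140),"dr top")
show(s,.09,[(87,241),(250,200),(281,318),(109,358)],(110,170),"dr sc")
```

```text
hop top [[703.0, 99.8], [691.7, -40.3], [490.3, -24.5], [502.4, 116.6]] c [596.9  37.9]
   140.6 -94.63
   202.0 175.51
   141.6 85.11
   201.3 -4.77
hop sc [[492.7, -23.0], [505.9, 115.4], [705.1, 95.3], [691.5, -39.1]] c [598.8  37.2]
   139.1 84.56
   200.2 -5.77
   135.0 -95.76
   199.5 175.39
dr top [[598.8, -199.8], [596.9, -362.9], [477.2, -360.8], [480.2, -197.3]] c [ 538.3 -280.2]
   163.1 -90.68
   119.7 179.01
   163.5 88.96
   118.7 -1.2
dr sc [[480.8, -361.0], [485.7, -201.6], [606.9, -200.8], [597.7, -364.0]] c [ 542.8 -281.8]
   159.4 88.22
   121.2 0.37
   163.4 -93.2
   117.0 178.53
```

>>> arm_command(
  targets=[
    [0, 0, 0.3, 0, 0, 0, 1],
    [0, 0, 0.3, 0, 0, 0, 1],
    [0, 0, 0.34, 0, 0, 0, 1],
    [0.1, -0.15, 0.34, 0, 0, -0.05, 1],
    [0.2, -0.3, 0.34, 0, 0, -0.1, 1],
    [0.3, -0.4, 0.34, 0, 0, -0.16, 1],
    [0.36, -0.5, 0.34, 0, 0, -0.22, 1],
    [0.36, -0.56, 0.34, 0, 0, -0.28, 1],
  ],
)

```text
clock: 1.17
position: [0.3969, 0.3893, 0.3932]
ee_rot: [0.504, 0.863, 0.0, 0.0]
ft_force: [0.2, 0.4, -0.7]
grip_width: 1.0
```

>>> arm_command(
  targets=[
    [0.04, -0.2, 0, 0, 0, -0.06, 1],
    [0.06, -0.4, 0, 0, 0, -0.12, 1],
    [0.08, -0.6, 0, 0, 0, -0.18, 1],
    [0.1, -0.8, 0, 0, 0, -0.25, 1],
    [0.1, -0.8, 0, 0, 0, -0.25, 1],
    [0.1, -0.9, 0, 0, 0, -0.25, 1],
    [0.12, -0.95, 0, 0, 0, -0.25, 1],
    [0.14, -1.0, 0, 0, 0, -0.25, 1],
  ],
)

```text
clock: 1.83
position: [0.4395, 0.0586, 0.3935]
ee_rot: [0.711, 0.703, 0.001, 0.0]
ft_force: [0.6, -0.0, 0.0]
grip_width: 1.0
```

>>> arm_command(
  targets=[
    [0.05, -0.2, 0, 0, 0, 0, 1],
    [0.1, -0.4, 0, 0, 0, 0, 1],
    [0.12, -0.6, 0, 0, 0, 0, 1],
    [0.14, -0.7, 0, 0, 0, 0, 1],
    [0.14, -0.8, 0, 0, 0, 0, 1],
    [0.14, -0.8, 0, 0, 0, 0, 1],
    [0.14, -0.8, 0, 0, 0, 0, 1],
    [0.14, -0.8, 0, 0, 0, 0, 1],
  ],
)

```text
clock: 2.5
position: [0.4987, -0.2689, 0.394]
ee_rot: [0.71, 0.704, 0.001, 0.001]
ft_force: [0.5, 1.5, 0.2]
grip_width: 0.998
```

Run:
```python
from h import *
o=manip.get_obs();print(o["clock"],o["position"].round(4),o["ee_rot"].round(4))
shot("wrist","w1")
```

```text
2.5 [ 0.4987 -0.2689  0.394 ] [7.103e-01 7.039e-01 1.400e-03 7.000e-04]
```

View pics/w1.png

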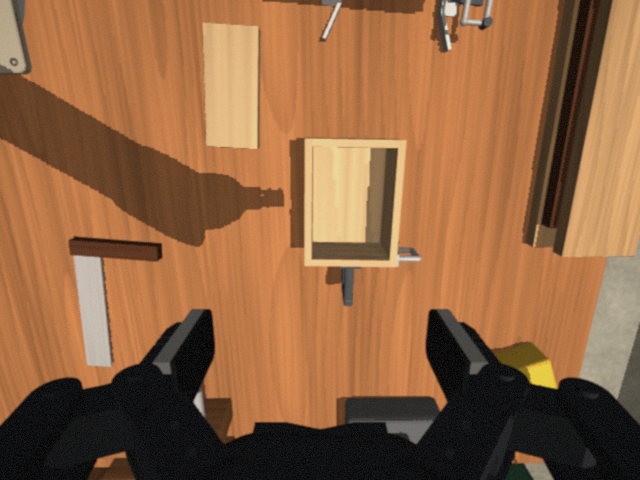

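Run:
```python
from h import *
c=shot("wrist","w2"); im=c["color"][:,:,::-1]
a=cv2.resize(im[130:310,290:430],None,fx=4,fy=4,interpolation=cv2.INTER_CUBIC)
b=cv2.resize(im[0:80,300:510],None,fx=3.7,fy=3.7,interpolation=cv2.INTER_CUBIC)
cv2.imwrite("pics/w2a.png",a[:600]);cv2.imwrite("pics/w2b.png",b)
cv2.imwrite("pics/w2a.png",cv2.resize(im[130:310,290:430],None,fx=3.3,fy=3.3,interpolation=cv2.INTER_CUBIC))
w=ray(c,[(304,139),(406,141),(398,267),(304.5,265)],.09)*1000
print(w.round(1)[:,:2].tolist(),w.mean(0))
th=np.radians(-5.0);Rz=np.array([[np.cos(th),-np.sin(th)],[np.sin(th),np.cos(th)]])
for s in(-.079,.079):
    P=Rz@[s,-.126]+[.598,.0375]
    print(P,proj(c,[[*P,.0],[*P,.018]]).round(1).tolist())
```

```text
[[479.3, -211.4], [599.1, -215.8], [597.1, -374.2], [475.1, -369.3]] [ 537.64231822 -292.70181977   90.        ]
[ 0.508319   -0.08113523] [[326.2, 32.7], [326.4, 29.1]]
[ 0.66571776 -0.09490584] [[446.4, 42.2], [451.1, 38.9]]
```

View pics/w2a.png

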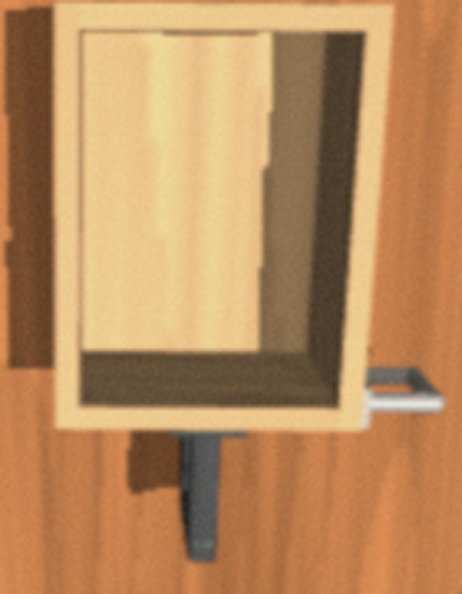

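View pics/w2b.png

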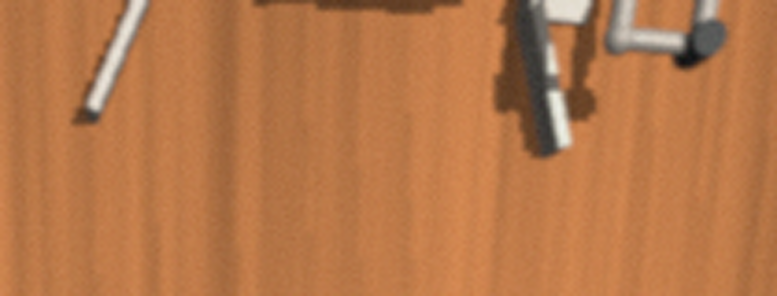

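Run:
```python
from h import *
shot("wrist");c=shot("wrist","w3");o=manip.get_obs();print(o["position"],o["clock"])
im=c["color"][:,:,::-1]
cv2.imwrite("pics/w3a.png",cv2.resize(im[125:305,290:430],None,fx=3.3,fy=3.3,interpolation=cv2.INTER_CUBIC))
H,S,V=cv2.split(cv2.cvtColor(c["color"],cv2.COLOR_RGB2HSV))
# rim mask
for p in((312,200),(350,128),(400,200),(350,256)): print(H[p[1],p[0]],S[p[1],p[0]],V[p[1],p[0]])
k=3.3
px=np.array([(55,5),(393,5),(366,430),(55,428)])/k+[290,130]-.35
w=ray(c,px,.09)*1000
print(w.round(1)[:,:2].tolist(),w.mean(0))
pl=ray(c,np.array([(203,556)])/k+[290,130],.084)*1000; print("pull end",pl)
tips=np.array([(90,115),(552,152)])/3.7+[300,0]
print("tips",(ray(c,tips,.009)*1000).round(1))
```

```text
[ 0.49830228 -0.26832301  0.39300574] 2.7
17 102 233
13 163 185
19 99 235
15 103 97
[[482.6, -196.0], [602.3, -198.0], [600.5, -357.8], [478.1, -354.9]] [ 540.89631171 -276.68830406   90.        ]
pull end [[ 537.83759859 -414.69181549   84.        ]]
tips [[506.2 -74.2   9. ]
 [667.  -88.4   9. ]]
```

View pics/w3a.png

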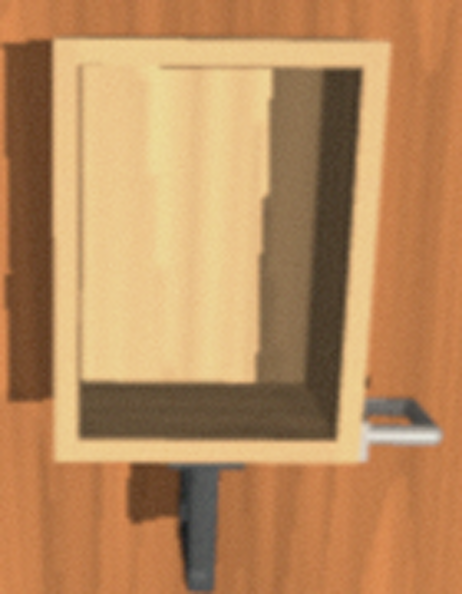

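Run:
```python
from h import *
o1=manip.get_obs()
c=shot("wrist","w4");o=manip.get_obs();print(o1["position"],o["position"],o["joint_velocities"].round(3))
a=cv2.imread("pics/w3.png");b=cv2.imread("pics/w4.png")
s,_=cv2.phaseCorrelate(a[100:300,200:500,1].astype(float),b[100:300,200:500,1].astype(float));print("shift",s)
im=b
cv2.imwrite("pics/w4b.png",cv2.resize(im[0:80,300:510],None,fx=3.7,fy=3.7,interpolation=cv2.INTER_CUBIC))
px=np.array([(53,40),(391,42),(365,463),(55,461)])/3.3+[290,125]-.35+np.array(s)
w=ray(c,px,.09)*1000
print(w.round(1)[:,:2].tolist(),w.mean(0))
for i in range(4):
    d=w[(i+1)%4]-w[i]; print("  ",np.linalg.norm(d).round(1),np.degrees(np.arctan2(d[1],d[0])).round(2))
print("pull end",ray(c,np.array([(201,586)])/3.3+[290,125],.084)*1000)
```

```text
[ 0.49830228 -0.26832301  0.39300574] [ 0.49876845 -0.26684167  0.39329563] [-0.029 -0.024 -0.018  0.007  0.001 -0.001  0.   ]
shift (-0.8640522271298607, 1.495780380688288)
[[481.5, -201.3], [601.9, -203.7], [600.9, -363.9], [478.1, -361.4]] [ 540.58183996 -282.57610543   90.        ]
   120.5 -1.12
   160.3 -90.38
   122.8 178.81
   160.1 88.79
pull end [[ 538.60156023 -418.12322577   84.        ]]
```

View pics/w4b.png

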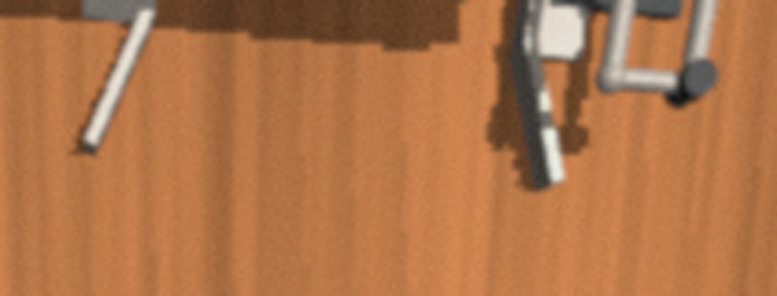

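Run:
```python
from h import *
shot("wrist");shot("wrist");c=shot("wrist","w5");o=manip.get_obs();print(o["position"],o["joint_velocities"].round(3))
a=cv2.imread("pics/w4.png");b=cv2.imread("pics/w5.png")
s,_=cv2.phaseCorrelate(a[100:300,200:500,1].astype(float),b[100:300,200:500,1].astype(float));print("shift",s)
t=np.array([(90,150),(545,187)])/3.7+[300,0]-.35+np.array(s)
w=ray(c,t,.0)[:,:2]*1000;print(w,w.mean(0)); d=w[1]-w[0];print(np.linalg.norm(d),np.degrees(np.arctan2(d[1],d[0])))
t=np.array([(94,133),(556,180)])/3.7+[300,0]-.35+np.array(s)
w=ray(c,t,.018)[:,:2]*1000;print(w,w.mean(0)); d=w[1]-w[0];print(np.linalg.norm(d),np.degrees(np.arctan2(d[1],d[0])))
px=np.array([(53,40),(391,42),(365,463),(55,461)])/3.3+[290,125]-.35+np.array(s)+[-.86,1.5]
w=ray(c,px,.09)*1000; print(w.mean(0))
```

```text
[ 0.49910652 -0.26562183  0.39380734] [-0.003 -0.005  0.004 -0.    -0.001 -0.002  0.001]
shift (-1.2877477321211472, 1.6657804975234711)
[[505.05785876 -78.08857963]
 [668.13460515 -91.25243385]] [586.59623196 -84.67050674]
163.60718893532766 -4.615013988503719
[[506.26829129 -76.67648645]
 [666.07753594 -92.44035195]] [586.17291361 -84.5584192 ]
160.58485025655406 -5.633532033676245
[ 540.57633132 -281.37668948   90.        ]
```

>>> arm_command(
  targets=[
    [0.04, -0.15, 0, 0, 0, 0, 1],
    [0.078, -0.304, 0, 0, 0, 0, 1],
    [0.078, -0.304, -0.1, 0, 0, 0, 1],
    [0.078, -0.304, -0.2, 0, 0, 0, 1],
    [0.078, -0.304, -0.3, 0, 0, 0, 1],
    [0.078, -0.304, -0.4, 0, 0, 0, 1],
    [0.078, -0.304, -0.45, 0, 0, 0, 1],
    [0.078, -0.304, -0.45, 0, 0, 0, 1],
  ],
)

```text
clock: 3.57
position: [0.5388, -0.4162, 0.1672]
ee_rot: [0.709, 0.705, 0.002, 0.0]
ft_force: [1.1, -0.8, 0.8]
grip_width: 1.002
```

Run:
```python
from h import *
for i in range(5): shot("wrist")
c=shot("wrist","w6");o=manip.get_obs();print(o["position"],o["ee_rot"],o["joint_velocities"].round(3),o["ft_force"])
print(proj(c,[[.538,-.417,.084]]))
```

```text
[ 0.53952638 -0.41805234  0.17249022] [0.70944922 0.70474956 0.00214356 0.00229395] [ 0.003 -0.004  0.006  0.    -0.003 -0.007  0.003] [ 0.32698233 -0.20526408  1.08162967]
[[317.33728509 248.02046447]]
```

View pics/w6.png

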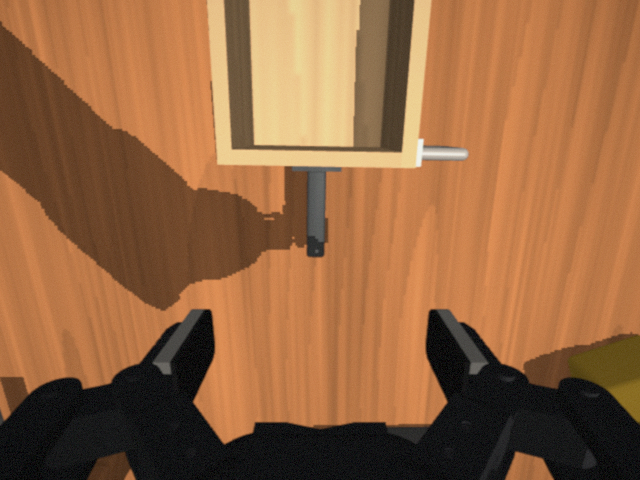

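>>> arm_command(
  targets=[
    [-0.003, 0, -0.08, 0, 0, 0, 1],
    [-0.003, 0.002, -0.16, 0, 0, 0, 1],
    [-0.003, 0.002, -0.22, 0, 0, 0, 1],
    [-0.003, 0.002, -0.255, 0, 0, 0, 1],
    [-0.003, 0.002, -0.268, 0, 0, 0, 1],
    [-0.003, 0.002, -0.268, 0, 0, 0, 1],
    [-0.003, 0.002, -0.268, 0, 0, 0, 1],
    [-0.003, 0.002, -0.268, 0, 0, 0, 1],
  ],
  grip_force=60,
)

```text
clock: 4.53
position: [0.5393, -0.4181, 0.0413]
ee_rot: [0.709, 0.705, 0.003, 0.004]
ft_force: [-0.5, -0.7, 0.3]
grip_width: 0.996
```

>>> arm_command(
  targets=[
    [0, 0, 0, 0, 0, 0, 0.5],
    [0, 0, 0, 0, 0, 0, 0.3],
    [0, 0, 0, 0, 0, 0, 0],
    [0, 0, 0, 0, 0, 0, 0],
    [0, 0, 0, 0, 0, 0, 0],
    [0, 0, 0, 0, 0, 0, 0],
    [0, 0, 0, 0, 0, 0, 0],
    [0, 0, 0, 0, 0, 0, 0],
  ],
  grip_force=60,
)

```text
clock: 5.2
position: [0.5391, -0.4182, 0.0415]
ee_rot: [0.709, 0.705, 0.002, 0.004]
ft_force: [-0.3, 0.3, 4.2]
grip_width: 0.131
```

Run:
```python
from h import *
c=shot("wrist","w7");o=manip.get_obs();print(o["position"],o["ee_rot"],o["grip_width"],o["ft_force"],o["torque"])
```

```text
[ 0.53910252 -0.41818811  0.0414561 ] [0.70940913 0.70478122 0.00242725 0.00402802] 0.13025565918109377 [-0.87492439 -0.87493686  4.24687172] [ 0.15902319  0.93678612 -0.09338224]
```

View pics/w7.png

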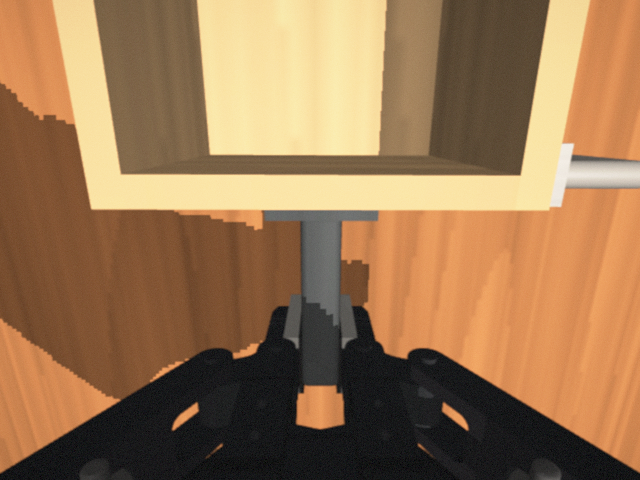

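>>> arm_command(
  targets=[
    [0.008, 0.02, 0, 0, 0, -0.005, 0],
    [0.016, 0.045, 0, 0, 0, -0.011, 0],
    [0.024, 0.07, 0, 0, 0, -0.017, 0],
    [0.032, 0.1, 0, 0, 0, -0.023, 0],
    [0.04, 0.13, 0, 0, 0, -0.029, 0],
    [0.048, 0.155, 0, 0, 0, -0.035, 0],
    [0.051, 0.167, 0, 0, 0, -0.035, 0],
    [0.051, 0.167, 0, 0, 0, -0.035, 0],
  ],
)

```text
clock: 5.92
position: [0.565, -0.3335, 0.0414]
ee_rot: [0.734, 0.679, 0.002, 0.004]
ft_force: [-2.3, 1.7, 3.8]
grip_width: 0.128
```

Run:
```python
from h import *
for i in range(4): shot("wrist")
c=shot("wrist","w8");o=manip.get_obs();print(o["clock"],o["position"],o["ee_rot"],o["grip_width"],o["ft_force"],o["torque"])
q=o["ee_rot"];print("yaw",2*np.degrees(np.arctan2(q[1],q[0]))-90)
t=shot("top","t8")
cv2.imwrite("pics/t8z.png",cv2.resize(t["color"][150:280,240:480,::-1],None,fx=3.3,fy=3.3,interpolation=cv2.INTER_CUBIC))
```

```text
6.1667 [ 0.56449818 -0.33395698  0.0412975 ] [0.73470011 0.67837844 0.00283493 0.00322633] 0.13312104528595528 [-2.25901309  5.57646976  4.92543954] [1.01846824 1.14480305 0.22566433]
yaw -4.564907835704702
```

View pics/w8.png

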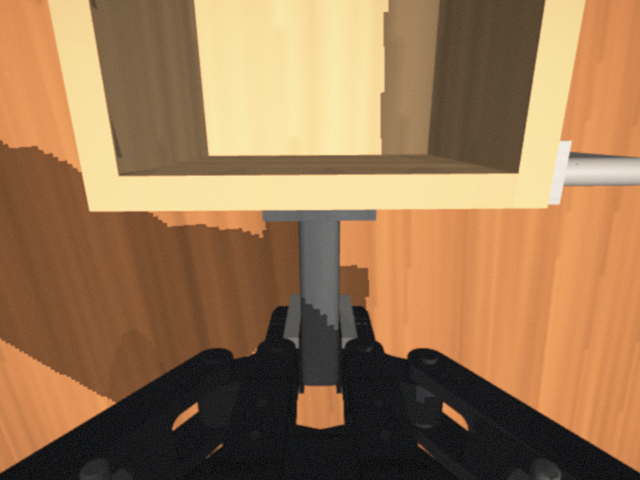

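View pics/t8z.png

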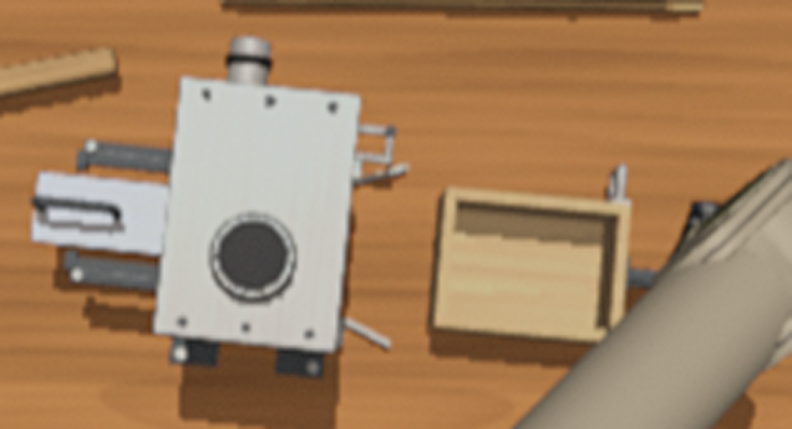

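>>> arm_command(
  targets=[
    [0.002, 0.02, 0, 0, 0, -0.005, 0],
    [0.0035, 0.04, 0, 0, 0, -0.005, 0],
    [0.005, 0.06, 0, 0, 0, -0.005, 0],
    [0.007, 0.08, 0, 0, 0, -0.005, 0],
    [0.009, 0.1, 0, 0, 0, -0.005, 0],
    [0.011, 0.12, 0, 0, 0, -0.005, 0],
    [0.0125, 0.14, 0, 0, 0, -0.005, 0],
    [0.0125, 0.14, 0, 0, 0, -0.005, 0],
  ],
)

```text
clock: 6.88
position: [0.5708, -0.2639, 0.0414]
ee_rot: [0.738, 0.675, 0.003, 0.004]
ft_force: [-1.4, 1.6, 4.6]
grip_width: 0.131
```

```bash
cat > st.py <<'E'
from h import *
def st():
    o=manip.get_obs();q=o["ee_rot"];p=o["position"]
    d=p[:2]-[.5978,.039];u=np.array([.0889,.996]);v=np.array([.996,-.0889])
    print(o["clock"],p.round(4),"yaw",(2*np.degrees(np.arctan2(q[1],q[0]))-90).round(2),"g",o["grip_width"].round(3),"F",o["ft_force"].round(1),"M",o["torque"].round(2),"st x,y mm",(d@v*1e3).round(1),(d@u*1e3).round(1))
E
python3 - <<'E'
from st import *
for i in range(3): shot("wrist")
st()
shot("wrist","w9");shot("scene","s9")
E
```

```text
Traceback (most recent call last):
  File "st.py", line 5, in st
    print(o["clock"],p.round(4),"yaw",(2*np.degrees(np.arctan2(q[1],q[0]))-90).round(2),"g",o["grip_width"].round(3),"F",o["ft_force"].round(1),"M",o["torque"].round(2),"st x,y mm",(d@v*1e3).round(1),(d@u*1e3).round(1))
                                                                                            ^^^^^^^^^^^^^^^^^^^^^
AttributeError: 'float' object has no attribute 'round'
```

```bash
sed -i 's/o\["grip_width"\].round(3)/round(float(o["grip_width"]),3)/' st.py
python3 - <<'E'
from st import *
st()
shot("wrist","w9");shot("scene","s9")
E
```

```text
7.0333 [ 0.5706 -0.264   0.0413] yaw -5.18 g 0.133 F [-2.8  2.3  6. ] M [0.35 0.99 0.25] st x,y mm -0.1 -304.2
```

View pics/w9.png

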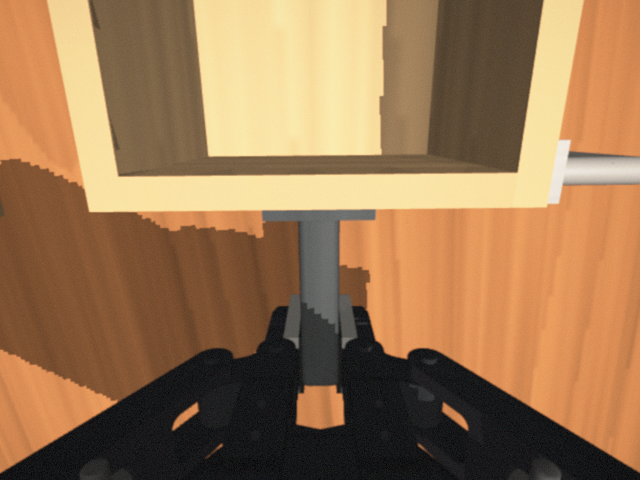

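View pics/s9.png

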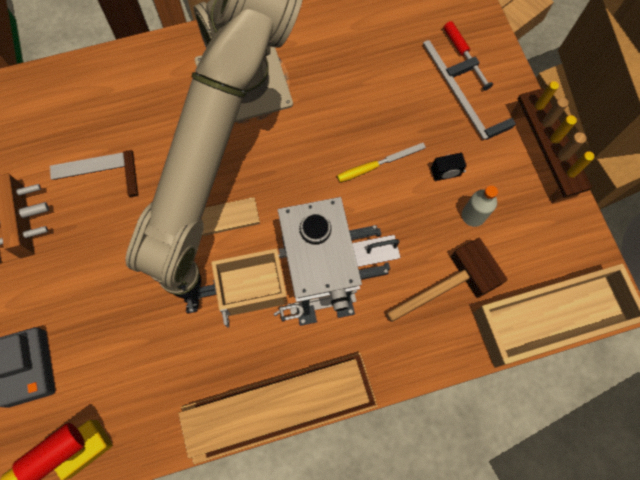

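Run:
```python
from st import *
t=shot("top","t9")
```

```text
(no output)
```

View pics/t9.png

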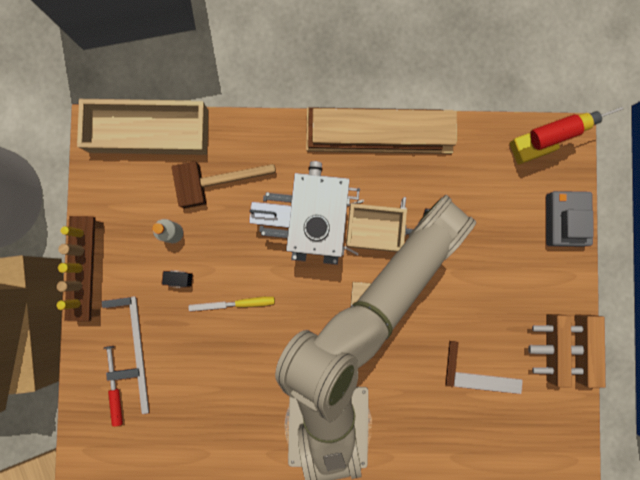

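Run:
```python
from st import *
t=shot("top");s=shot("scene")
for a,b in (((450,221),(160,262)),((365,303),(222,82))):
  for z in(.2,.25,.3,.35,.4,.45,.5,.6): print(z,ray(t,[a],z)[0,:2].round(3),ray(s,[b],z)[0,:2].round(3))
```

```text
0.2 [ 0.59  -0.314] [ 0.519 -0.304]
0.25 [ 0.585 -0.303] [ 0.536 -0.296]
0.3 [ 0.581 -0.292] [ 0.553 -0.287]
0.35 [ 0.576 -0.281] [ 0.57  -0.278]
0.4 [ 0.571 -0.27 ] [ 0.587 -0.27 ]
0.45 [ 0.566 -0.259] [ 0.604 -0.261]
0.5 [ 0.562 -0.248] [ 0.622 -0.252]
0.6 [ 0.552 -0.226] [ 0.656 -0.235]
0.2 [ 0.369 -0.09 ] [ 0.114 -0.063]
0.25 [ 0.371 -0.086] [ 0.147 -0.064]
0.3 [ 0.374 -0.082] [ 0.18  -0.064]
0.35 [ 0.376 -0.078] [ 0.213 -0.065]
0.4 [ 0.378 -0.075] [ 0.246 -0.066]
0.45 [ 0.381 -0.071] [ 0.279 -0.067]
0.5 [ 0.383 -0.067] [ 0.312 -0.068]
0.6 [ 0.387 -0.06 ] [ 0.378 -0.069]
```

>>> arm_command(
  targets=[
    [0.002, 0.022, 0, 0, 0, -0.002, 0],
    [0.004, 0.045, 0, 0, 0, -0.002, 0],
    [0.006, 0.067, 0, 0, 0, -0.002, 0],
    [0.008, 0.09, 0, 0, 0, -0.002, 0],
    [0.01, 0.112, 0, 0, 0, -0.002, 0],
    [0.012, 0.135, 0, 0, 0, -0.002, 0],
    [0.014, 0.16, 0, 0, 0, -0.002, 0],
    [0.014, 0.16, 0, 0, 0, -0.002, 0],
  ],
)

```text
clock: 7.95
position: [0.5779, -0.1835, 0.0414]
ee_rot: [0.74, 0.673, 0.003, 0.003]
ft_force: [-2.1, 1.0, 4.1]
grip_width: 0.13
```

Run:
```python
from st import *
shot("wrist");st()
shot("wrist","w10");shot("scene","s10")
```

```text
8.0 [ 0.5777 -0.1835  0.0413] yaw -5.39 g 0.132 F [-1.3  3.   4.3] M [0.36 0.95 0.23] st x,y mm -0.2 -223.4
```

View pics/w10.png

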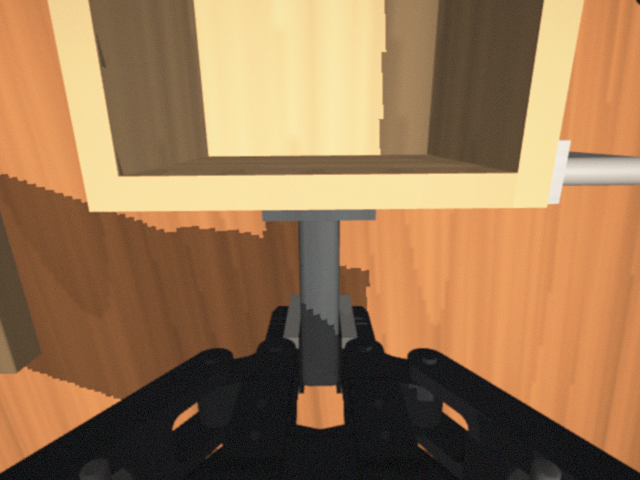

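>>> arm_command(
  targets=[
    [0.002, 0.02, 0, 0, 0, 0, 0],
    [0.0036, 0.04, 0, 0, 0, 0, 0],
    [0.0054, 0.06, 0, 0, 0, 0, 0],
    [0.007, 0.08, 0, 0, 0, 0, 0],
    [0.009, 0.1, 0, 0, 0, 0, 0],
    [0.0107, 0.12, 0, 0, 0, 0, 0],
    [0.0116, 0.13, 0, 0, 0, 0, 0],
    [0.0116, 0.13, 0, 0, 0, 0, 0],
  ],
)

```text
clock: 8.77
position: [0.5825, -0.122, 0.0414]
ee_rot: [0.741, 0.671, 0.002, 0.004]
ft_force: [-4.0, -7.0, 4.1]
grip_width: 0.129
```

Run:
```python
from st import *
shot("wrist");st()
shot("wrist","w11");s=shot("scene","s11")
cv2.imwrite("pics/s11z.png",cv2.resize(s["color"][180:340,170:410,::-1],None,fx=3.3,fy=3.3,interpolation=cv2.INTER_CUBIC))
```

```text
8.8167 [ 0.5826 -0.1218  0.0414] yaw -5.63 g 0.129 F [-4.3 -6.2  5.3] M [-1.23  1.31 -0.01] st x,y mm -0.9 -161.5
```

View pics/s11z.png

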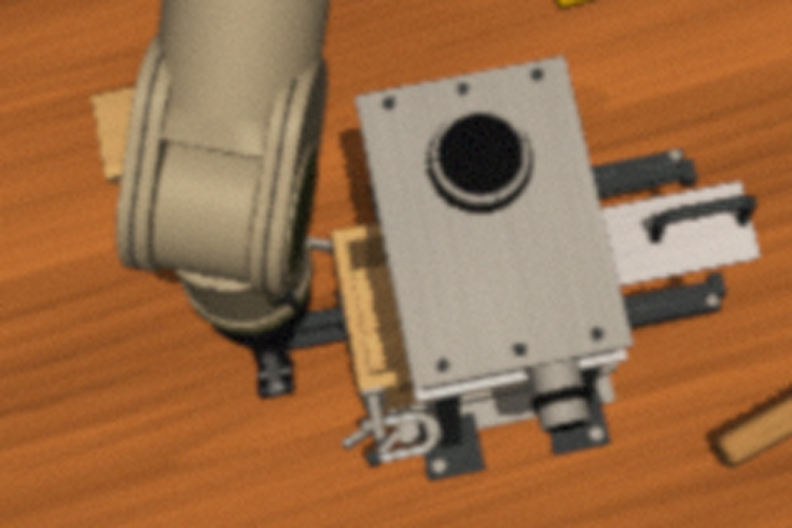

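View pics/w11.png

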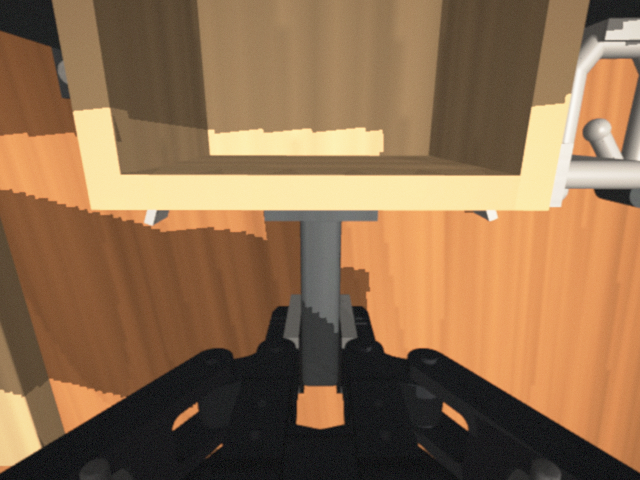

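>>> arm_command(
  targets=[
    [0.001, 0.01, 0, 0, 0, 0.003, 0],
    [0.002, 0.02, 0, 0, 0, 0.003, 0],
    [0.003, 0.03, 0, 0, 0, 0.003, 0],
    [0.004, 0.04, 0, 0, 0, 0.003, 0],
    [0.005, 0.05, 0, 0, 0, 0.003, 0],
    [0.0055, 0.058, 0, 0, 0, 0.003, 0],
    [0.0055, 0.058, 0, 0, 0, 0.003, 0],
    [0.0055, 0.058, 0, 0, 0, 0.003, 0],
  ],
)

```text
clock: 9.58
position: [0.5847, -0.0964, 0.0414]
ee_rot: [0.74, 0.673, 0.001, 0.004]
ft_force: [-1.4, -9.1, 1.0]
grip_width: 0.128
```

Run:
```python
from st import *
shot("wrist");st()
shot("wrist","w12")
```

```text
9.6333 [ 0.5848 -0.0964  0.0414] yaw -5.47 g 0.13 F [-1.8 -9.4  2.9] M [-1.66  0.85  0.28] st x,y mm -0.9 -136.0
```

View pics/w12.png

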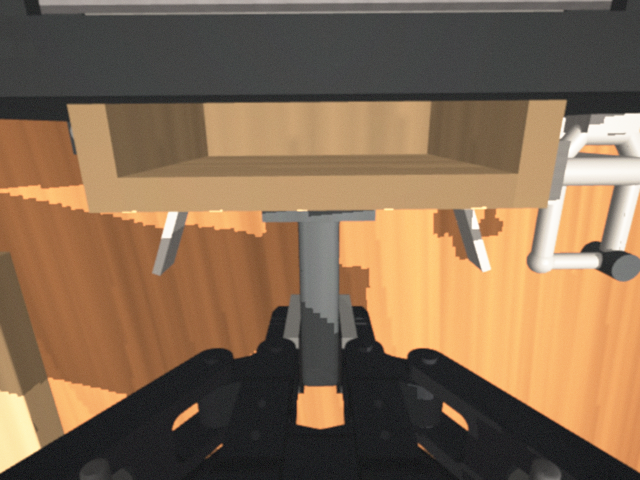

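>>> arm_command(
  targets=[
    [0.001, 0.008, 0, 0, 0, 0, 0],
    [0.0015, 0.016, 0, 0, 0, 0, 0],
    [0.0015, 0.016, 0, 0, 0, 0, 0],
  ],
)

```text
clock: 9.93
position: [0.5848, -0.0964, 0.0421]
ee_rot: [0.742, 0.67, -0.001, 0.008]
ft_force: [-2.3, -20.8, 3.4]
grip_width: 0.131
```

Run:
```python
from st import *
shot("wrist");st()
```

```text
9.9833 [ 0.5848 -0.0963  0.0421] yaw -5.85 g 0.125 F [ -1.9 -21.1   3.2] M [-3.87  0.98  0.31] st x,y mm -0.9 -135.9
```

>>> arm_command(
  targets=[
    [0, 0, 0, 0, 0, 0, 0],
    [0, 0, 0, 0, 0, 0, 0],
    [0, 0, 0, 0, 0, 0, 0.5],
    [0, 0, 0, 0, 0, 0, 1],
    [0, 0, 0, 0, 0, 0, 1],
    [0, 0, 0, 0, 0, 0, 1],
    [0, 0, 0, 0, 0, 0, 1],
    [0, 0, 0, 0, 0, 0, 1],
  ],
)

```text
clock: 10.65
position: [0.5849, -0.096, 0.0421]
ee_rot: [0.742, 0.67, -0.001, 0.008]
ft_force: [0.1, -0.6, 0.0]
grip_width: 0.962
```

Run:
```python
from st import *
st();shot("wrist","w13")
```

```text
10.65 [ 0.5849 -0.096   0.0421] yaw -5.83 g 0.962 F [ 0.1 -0.6  0. ] M [-0.05 -0.07 -0.05] st x,y mm -0.8 -135.6
```

View pics/w13.png

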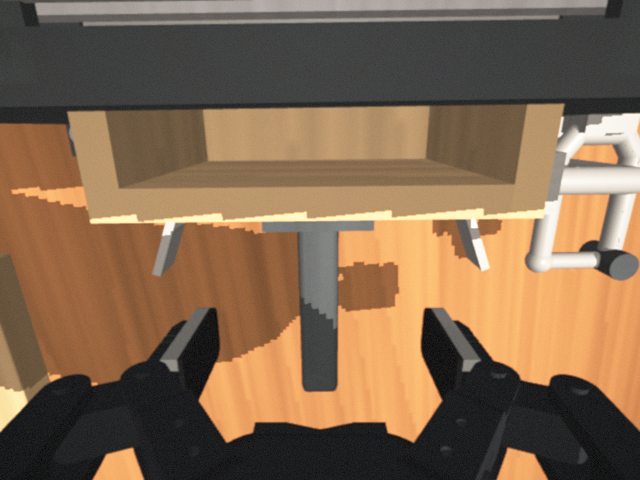

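>>> arm_command(
  targets=[
    [-0.005, -0.05, 0, 0, 0, 0, 1],
    [-0.01, -0.12, 0, 0, 0, 0, 1],
    [-0.018, -0.2, 0.02, 0, 0, 0, 1],
    [-0.018, -0.2, 0.1, 0, 0, 0, 1],
    [-0.018, -0.2, 0.2, 0, 0, 0, 1],
    [-0.018, -0.2, 0.4, 0, 0, 0, 1],
    [-0.018, -0.2, 0.6, 0, 0, 0, 1],
    [-0.018, -0.2, 0.7, 0, 0, 0, 1],
  ],
)

```text
clock: 11.37
position: [0.5754, -0.1963, 0.261]
ee_rot: [0.742, 0.67, -0.001, 0.008]
ft_force: [1.4, 0.2, 0.0]
grip_width: 1.0
```

>>> arm_command(
  targets=[
    [0, 0, 0.3, 0, 0, 0, 1],
    [0, 0, 0.36, 0, 0, 0, 1],
    [-0.05, 0.1, 0.36, 0, 0, 0, 1],
    [-0.1, 0.2, 0.36, 0, 0, 0, 1],
    [-0.1, 0.3, 0.36, 0, 0, 0, 1],
    [-0.1, 0.4, 0.36, 0, 0, 0, 1],
    [-0.1, 0.5, 0.36, 0, 0, 0, 1],
    [-0.1, 0.6, 0.36, 0, 0, 0, 1],
  ],
)

```text
clock: 12.03
position: [0.5294, 0.0151, 0.4351]
ee_rot: [0.743, 0.67, 0.0, 0.008]
ft_force: [0.8, 0.7, 0.9]
grip_width: 1.0
```

Run:
```python
from st import *
for i in range(5): shot("wrist")
st();shot("wrist","w14")
print(manip.get_obs()["joint_pos"].round(2))
```

```text
12.2833 [0.53   0.0133 0.4338] yaw -5.87 g 1.003 F [ 0.2 -0.  -0.5] M [ 0.03 -0.01 -0.01] st x,y mm -65.2 -31.6
[-0.9   0.09  0.86  1.37 -0.05  1.71 -0.15]
```

View pics/w14.png

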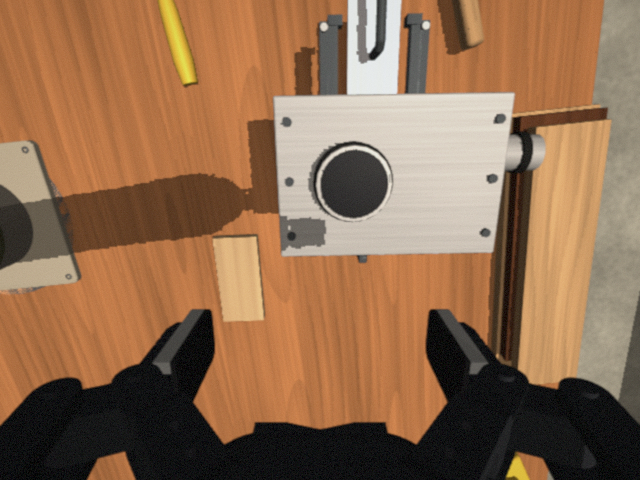

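>>> arm_command(
  targets=[
    [0.04, 0.07, 0, 0, 0, 0, 1],
    [0.08, 0.14, 0, 0, 0, 0, 1],
    [0.12, 0.21, -0.04, 0, 0, 0.003, 1],
    [0.16, 0.28, -0.08, 0, 0, 0.006, 1],
    [0.16, 0.33, -0.12, 0, 0, 0.006, 1],
    [0.16, 0.33, -0.14, 0, 0, 0.006, 1],
    [0.16, 0.33, -0.14, 0, 0, 0.006, 1],
    [0.16, 0.33, -0.14, 0, 0, 0.006, 1],
  ],
)

```text
clock: 13.0
position: [0.6103, 0.1753, 0.3639]
ee_rot: [0.74, 0.673, -0.001, 0.008]
ft_force: [-0.8, -0.6, 0.8]
grip_width: 0.999
```

Run:
```python
from st import *
for i in range(5): shot("wrist")
st();c=shot("wrist","w15")
print(proj(c,[[.611,.188,.175]]))
```

```text
13.25 [0.6104 0.1761 0.3653] yaw -5.36 g 0.998 F [-0.1  0.5 -0.5] M [-0.07 -0.01  0.02] st x,y mm 0.4 137.7
[[316.77800237 200.15495424]]
```

View pics/w15.png

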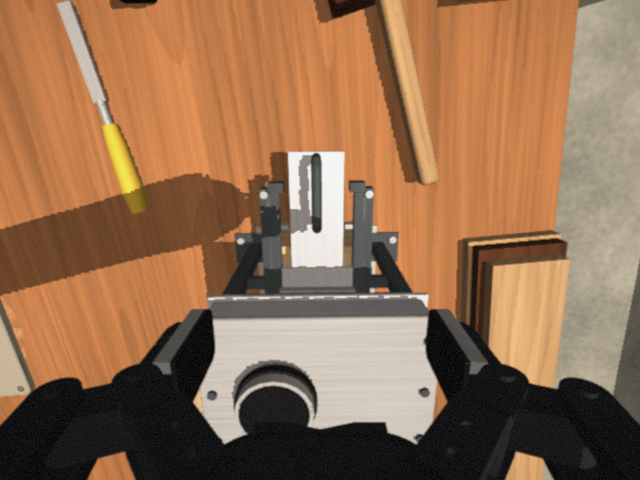

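Run:
```python
from st import *
c=shot("wrist");im=c["color"][:,:,::-1]
cv2.imwrite("pics/w15z.png",cv2.resize(im[140:250,270:370],None,fx=5,fy=5,interpolation=cv2.INTER_CUBIC))
g=cv2.cvtColor(im,cv2.COLOR_BGR2GRAY)
m=((g<90)).astype(np.uint8);o=np.zeros_like(m);o[145:240,300:332]=m[145:240,300:332]
n,l,s,ce=cv2.connectedComponentsWithStats(o);i=1+s[1:,4].argmax();print(s[i],ce[i])
x,y,w,h=s[i][:4]
for p in((x+w/2-.5,y),(x+w/2-.5,y+h),(ce[i])): print(ray(c,[p],.175)[0].round(4))
st()
```

```text
[311 154  10  79 490] [316.01020408 192.85102041]
[0.6137 0.2297 0.175 ]
[0.6066 0.1571 0.175 ]
[0.6108 0.1952 0.175 ]
13.35 [0.6102 0.1768 0.3647] yaw -5.3 g 1.003 F [0.4 0.5 0. ] M [ 0.06  0.04 -0.02] st x,y mm 0.1 138.3
```

View pics/w15z.png

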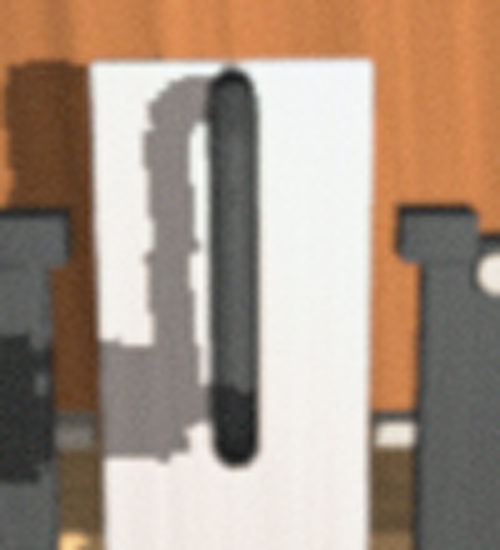

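>>> arm_command(
  targets=[
    [0, 0.032, -0.08, 0, 0, 0, 1],
    [0, 0.032, -0.16, 0, 0, 0, 1],
    [0, 0.032, -0.24, 0, 0, 0, 1],
    [0, 0.032, -0.32, 0, 0, 0, 1],
    [0, 0.032, -0.38, 0, 0, 0, 1],
    [0, 0.032, -0.427, 0, 0, 0, 1],
    [0, 0.032, -0.427, 0, 0, 0, 1],
    [0, 0.032, -0.427, 0, 0, 0, 1],
  ],
)

```text
clock: 14.02
position: [0.6099, 0.1926, 0.1512]
ee_rot: [0.739, 0.674, -0.001, 0.008]
ft_force: [-0.1, 0.3, 0.0]
grip_width: 1.002
```

Run:
```python
from st import *
st();shot("wrist","w16")
```

```text
14.0167 [0.6099 0.1926 0.1512] yaw -5.31 g 1.002 F [-0.1  0.3  0. ] M [ 0.   -0.04  0.01] st x,y mm -1.6 154.0
```

View pics/w16.png

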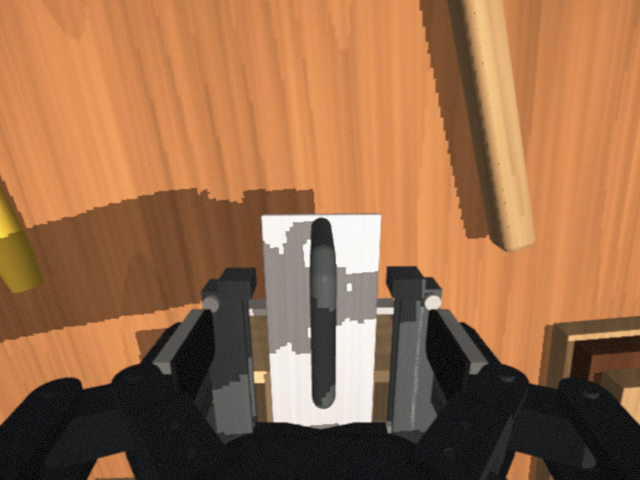

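>>> arm_command(
  targets=[
    [0, 0, 0, 0, 0, 0, 0.5],
    [0, 0, 0, 0, 0, 0, 0.3],
    [0, 0, 0, 0, 0, 0, 0],
    [0, 0, 0, 0, 0, 0, 0],
    [0, 0, 0, 0, 0, 0, 0],
    [0, 0, 0, 0, 0, 0, 0],
    [0, 0, 0, 0, 0, 0, 0],
    [0, 0, 0, 0, 0, 0, 0],
  ],
  grip_force=60,
)

```text
clock: 14.73
position: [0.6112, 0.1928, 0.1531]
ee_rot: [0.739, 0.674, 0.001, 0.008]
ft_force: [0.4, 0.4, 2.6]
grip_width: 0.09
```

>>> arm_command(
  targets=[
    [0.002, 0.02, 0, 0, 0, 0, 0],
    [0.004, 0.04, 0, 0, 0, 0, 0],
    [0.006, 0.06, 0, 0, 0, 0, 0],
    [0.008, 0.08, 0, 0, 0, 0, 0],
    [0.009, 0.1, 0, 0, 0, 0, 0],
    [0.011, 0.12, 0, 0, 0, 0, 0],
    [0.0125, 0.14, 0, 0, 0, 0, 0],
    [0.0125, 0.14, 0, 0, 0, 0, 0],
  ],
)

```text
clock: 15.4
position: [0.6175, 0.2645, 0.1531]
ee_rot: [0.739, 0.674, 0.001, 0.009]
ft_force: [-0.0, 3.6, 1.3]
grip_width: 0.088
```

Run:
```python
from st import *
st();shot("wrist","w17")
```

```text
15.4 [0.6175 0.2645 0.1531] yaw -5.21 g 0.088 F [-0.   3.6  1.3] M [ 0.83 -0.06  0.08] st x,y mm -0.4 226.4
```

View pics/w17.png

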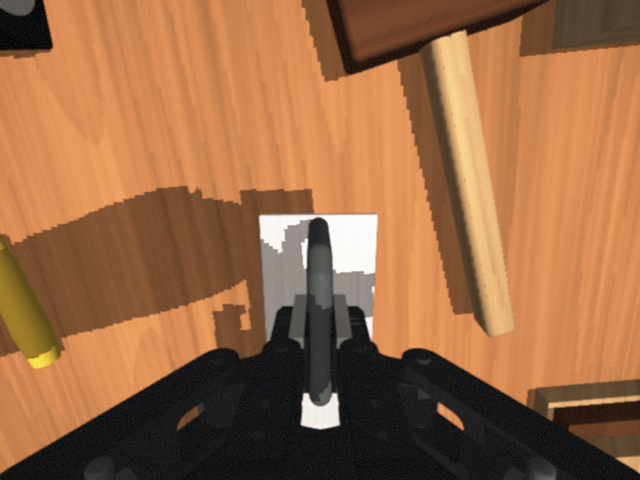

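>>> arm_command(
  targets=[
    [0.001, 0.012, 0, 0, 0, 0, 0],
    [0.002, 0.024, 0, 0, 0, 0, 0],
    [0.003, 0.034, 0, 0, 0, 0, 0],
    [0.004, 0.042, 0, 0, 0, 0, 0],
    [0.0045, 0.05, 0, 0, 0, 0, 0],
    [0.0045, 0.05, 0, 0, 0, 0, 0],
    [0.0045, 0.05, 0, 0, 0, 0, 0],
  ],
)

```text
clock: 16.03
position: [0.6189, 0.2797, 0.1529]
ee_rot: [0.741, 0.671, -0.005, 0.01]
ft_force: [-16.9, -29.1, 15.1]
grip_width: 0.091
```

Run:
```python
from st import *
st()
```

```text
16.0333 [0.6189 0.2797 0.1529] yaw -5.67 g 0.091 F [-16.9 -29.1  15.1] M [-5.97  3.49  0.05] st x,y mm -0.4 241.6
```

>>> arm_command(
  targets=[
    [0, 0, 0, 0, 0, 0, 0],
    [0, 0, 0, 0, 0, 0, 0],
    [0, 0.008, 0, 0, 0, 0.003, 0],
    [0, 0.01, 0, 0, 0, 0.003, 0],
    [0, 0.01, 0, 0, 0, 0.003, 0],
  ],
)

```text
clock: 16.45
position: [0.6188, 0.2795, 0.153]
ee_rot: [0.74, 0.672, -0.008, 0.012]
ft_force: [-9.9, -17.4, 10.0]
grip_width: 0.09
```

Run:
```python
from st import *
st();t=shot("top","t18");cv2.imwrite("pics/t18z.png",cv2.resize(t["color"][160:270,200:370,::-1],None,fx=4.5,fy=4.5,interpolation=cv2.INTER_CUBIC))
```

```text
16.45 [0.6188 0.2795 0.153 ] yaw -5.55 g 0.09 F [ -9.9 -17.4  10. ] M [-3.6   1.86  0.11] st x,y mm -0.5 241.4
```

View pics/t18z.png

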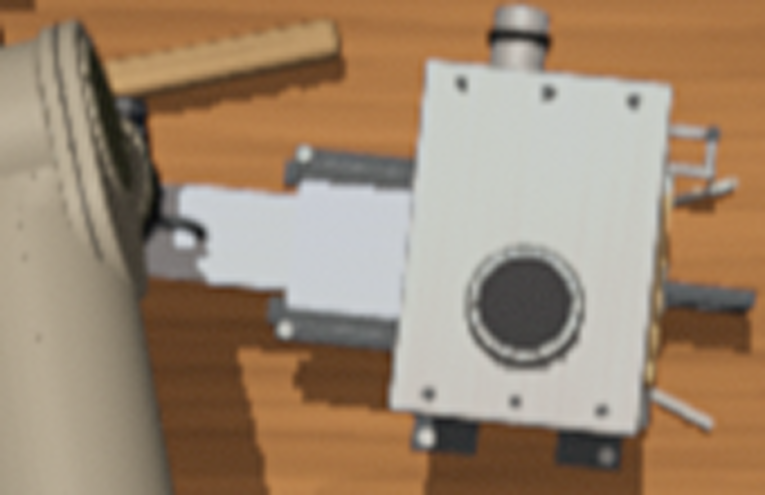

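>>> arm_command(
  targets=[
    [0, 0, 0, 0, 0, 0, 0],
    [0, 0, 0, 0, 0, 0, 0.1],
    [0, 0, 0, 0, 0, 0, 0.5],
    [0, 0, 0, 0, 0, 0, 1],
    [0, 0, 0, 0, 0, 0, 1],
    [0, 0, 0, 0, 0, 0, 1],
    [0, 0, 0, 0, 0, 0, 1],
    [0, 0, 0, 0, 0, 0, 1],
  ],
)

```text
clock: 17.17
position: [0.6188, 0.2797, 0.1529]
ee_rot: [0.74, 0.672, -0.008, 0.012]
ft_force: [-0.1, 0.4, 0.3]
grip_width: 0.936
```

>>> arm_command(
  targets=[
    [0, 0, 0.05, 0, 0, 0, 1],
    [0, 0, 0.1, 0, 0, 0, 1],
    [0, 0, 0.15, 0, 0, 0, 1],
    [0, 0, 0.2, 0, 0, 0, 1],
    [0, -0.05, 0.27, 0, 0, 0, 1],
    [0, -0.1, 0.33, 0, 0, 0, 1],
    [0, -0.12, 0.33, 0, 0, 0, 1],
    [0, -0.12, 0.33, 0, 0, 0, 1],
  ],
)

```text
clock: 17.83
position: [0.6202, 0.2155, 0.3208]
ee_rot: [0.742, 0.67, -0.006, 0.013]
ft_force: [0.6, -0.0, -0.7]
grip_width: 1.0
```

Run:
```python
from st import *
for i in range(5): shot("wrist")
st();c=shot("wrist","w19");im=c["color"][:,:,::-1]
cv2.imwrite("pics/w19z.png",cv2.resize(im[80:320,200:440],None,fx=2.5,fy=2.5,interpolation=cv2.INTER_CUBIC))
```

```text
18.0833 [0.6182 0.2211 0.3167] yaw -5.44 g 1.003 F [ 0.4 -0.1  0. ] M [ 0.    0.04 -0.07] st x,y mm 4.2 183.2
```

View pics/w19z.png

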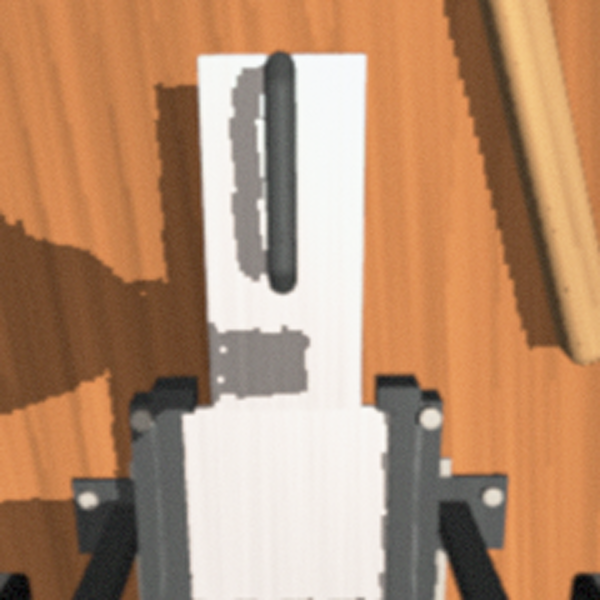

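Run:
```python
from st import *
c=shot("wrist");im=c["color"][:,:,::-1]
g=cv2.cvtColor(im,cv2.COLOR_BGR2GRAY)
m=((g<90)).astype(np.uint8);o=np.zeros_like(m);o[95:205,303:322]=m[95:205,303:322]
n,l,s,ce=cv2.connectedComponentsWithStats(o);i=1+s[1:,4].argmax();print(s[i],ce[i])
x,y,w,h=s[i][:4]
for p in((x+w/2-.5,y),(x+w/2-.5,y+h),(ce[i])): print(ray(c,[p],.175)[0].round(4))
print(ray(c,np.array([[185,409],[383,409],[197,56],[366,56]])/2.5+[200,80],.12).round(4))
st()
cv2.imwrite("pics/w20.png",cv2.resize(im[215:275,240:390],None,fx=5,fy=5,interpolation=cv2.INTER_CUBIC))
```

```text
[305 101  13  96 577] [310.80589255 147.21490468]
[0.6214 0.3128 0.175 ]
[0.6141 0.243  0.175 ]
[0.6179 0.2806 0.175 ]
[[0.5712 0.1895 0.12  ]
 [0.6484 0.182  0.12  ]
 [0.5929 0.3169 0.12  ]
 [0.651  0.3113 0.12  ]]
18.1833 [0.6184 0.2207 0.317 ] yaw -5.46 g 1.001 F [ 0.4 -0.7 -0.7] M [0.05 0.03 0.02] st x,y mm 4.3 182.9
```

View pics/w20.png

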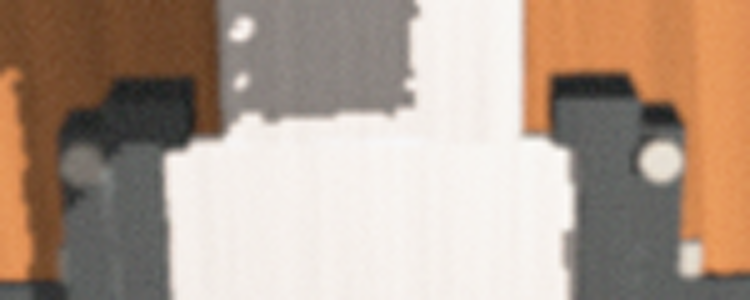

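>>> arm_command(
  targets=[
    [0, 0, 0.1, 0, 0, 0, 1],
    [-0.08, 0, 0.16, 0, 0, 0, 1],
    [-0.16, 0.05, 0.16, 0, 0, 0, 1],
    [-0.24, 0.1, 0.16, 0, 0, 0, 1],
    [-0.32, 0.2, 0.16, 0, 0, 0, 1],
    [-0.4, 0.3, 0.16, 0, 0, 0, 1],
    [-0.4, 0.4, 0.16, 0, 0, 0, 1],
    [-0.4, 0.45, 0.16, 0, 0, 0, 1],
  ],
)

```text
clock: 18.85
position: [0.4294, 0.4027, 0.3977]
ee_rot: [0.739, 0.673, -0.008, 0.011]
ft_force: [-0.0, 0.0, 0.5]
grip_width: 1.003
```

Run:
```python
from st import *
for i in range(5): shot("wrist")
st();t=shot("top","t20");shot("scene","s20")
a=cv2.imread("pics/top0.png");b=cv2.imread("pics/t20.png")
for im,n in((a,"a"),(b,"b")):
    g=im.astype(int); S=g.max(2)-g.min(2)
    m=(S<40)&(g.min(2)>140)
    # along row band of the plate: leftmost white column, subpixel via profile
    p=g[207:222,215:300].min(2).mean(0); print(n,p.round().astype(int).tolist())
z=[cv2.resize(q[160:270,200:380],None,fx=2.7,fy=2.7,interpolation=cv2.INTER_CUBIC) for q in(a,b)]
cv2.imwrite("pics/ab.png",np.vstack(z))
```

```text
19.1 [0.4318 0.4007 0.3965] yaw -5.45 g 1.003 F [ 0.2 -0.2  0.7] M [0.03 0.   0.01] st x,y mm -197.5 345.5
a [71, 72, 72, 72, 72, 71, 71, 71, 72, 71, 71, 70, 71, 71, 71, 71, 71, 71, 71, 71, 71, 71, 72, 71, 71, 71, 71, 71, 72, 70, 71, 71, 70, 68, 96, 136, 141, 136, 140, 152, 162, 164, 164, 165, 164, 163, 162, 163, 163, 159, 160, 163, 164, 165, 164, 163, 164, 162, 155, 144, 138, 161, 189, 201, 202, 201, 201, 201, 201, 201, 201, 201, 201, 201, 197, 189, 194, 199, 198, 197, 197, 197, 196, 195, 196]
b [72, 71, 68, 95, 139, 151, 134, 124, 137, 154, 157, 153, 156, 158, 159, 158, 159, 159, 158, 159, 155, 155, 161, 164, 164, 163, 160, 157, 145, 140, 162, 191, 202, 203, 202, 202, 202, 202, 202, 202, 202, 202, 202, 202, 202, 202, 202, 202, 202, 202, 202, 202, 202, 202, 202, 202, 202, 202, 202, 202, 202, 202, 202, 202, 202, 202, 202, 202, 202, 202, 202, 202, 202, 202, 198, 190, 195, 200, 199, 197, 198, 198, 197, 196, 197]
```

View pics/ab.png

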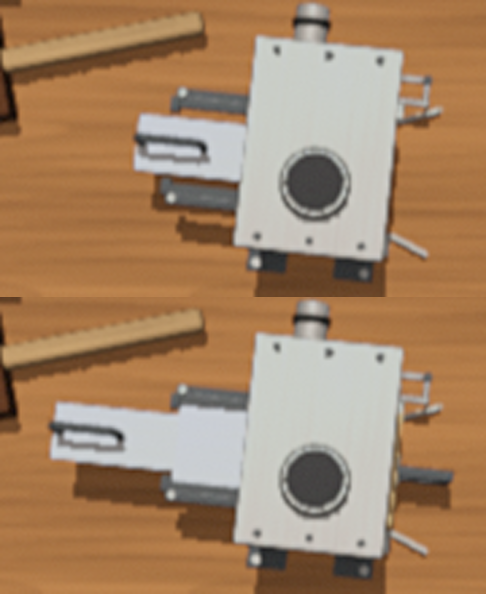

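View pics/s20.png

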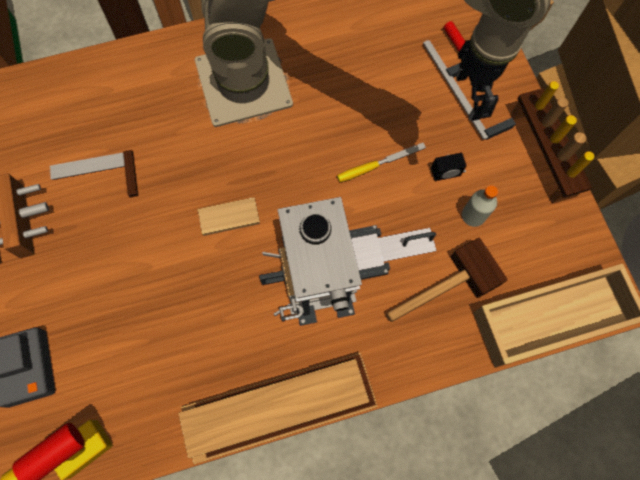

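Run:
```python
from st import *
t=shot("top");cv2.imwrite("pics/fin.png",cv2.resize(t["color"][165:250,330:400,::-1],None,fx=6,fy=6,interpolation=cv2.INTER_CUBIC))
a=cv2.imread("pics/top0.png").astype(int);d=np.abs(a-t["color"][:,:,::-1].astype(int)).max(2)>50
for n,b in dict(chisel=(185,290,280,315),tape=(158,265,195,292),mallet=(170,155,280,212),glue=(150,215,186,248),offcut=(347,280,408,312)).items(): print(n,d[b[1]:b[3],b[0]:b[2]].sum())
print(manip.hand_in());st()
```

```text
chisel 164
tape 25
mallet 468
glue 56
offcut 0
the job is handed in; nothing more can be done
None
the job is handed in; nothing more can be done
```

View pics/fin.png

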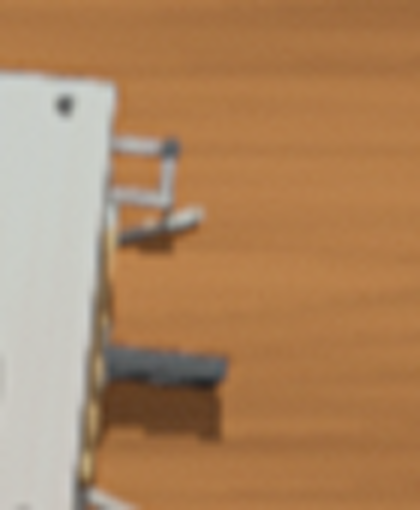

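I pushed the drawer into its bay until it was hard against the back stops and the snap hook had closed over its eye. I then drew the slide gate out to its end stop, cleared the arm and handed in at about 19 s.

**Drawer:** it stopped moving while the push rose to 21 N. The wrist picture shows the eye inside the hook with the keeper shut across the mouth, and the final top view shows the keeper still shut.

**Gate:** it stopped hard, with about 29 N on the pull against roughly 4 N of drag. The wrist picture shows the plate's shoulders against the blocks.

**A disagreement:** the gate's travel came out at 84 to 87 mm, from the tool motion and from the pictures, not 90 mm. The handle first measured about 4 mm further out than the shut position, and it ended about 240 mm along the station's y axis, where the full 90 mm would put it. I take it that the gate started slightly open, but I could not measure its end position to better than a few millimetres.

**Other things on the bench:** they look unmoved in the last views, and the arm never went near them. My pixel-difference check was not clean: it flagged the mallet (468 pixels) and the chisel (164) most. I put that down to the arm and its shadow, and because I handed in within the same script I did not check it further.

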